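Bring the next jar under the chiller's hatch and hold the sprung flap open

ROBOT

A 6-joint arm with a two-finger parallel gripper is mounted at the origin on the work surface. World frame = base frame: x ahead of the robot, y to its left, z up, the work surface at z = 0. Lengths are in m, angles in rad, forces in N, time in s.
With the tool pointing down it reaches from about 0.25 to 0.775 m from the base axis. Payload 4 kg.
Tool frame: the origin (TCP) lies midway between the tips of the shut fingers; the grasp point (between the pads) lies 19 mm behind it (env.grip_point_offset is the distance from the TCP to the grasp point, in m); z points along the fingers, y is the line along which they close (so a half turn about z gives the same grasp; the last joint's range is limited). The gripper opens to 85 mm and grips with 20 to 120 N. Pads are 22 mm wide; open, the fingers measure 114 mm over their backs; the gripper's body (76 mm by 85 mm) begins 54 mm behind the grasp point. The pads swing forward as they close: fully open they stand 13 mm farther back than shut.
Start: joints at [1.196, 0.087, 1.371, -0, 1.684, -0.103], TCP at [0.148, 0.53, 0.231] pointing down, gripper open.
Joint ranges: [-3.1, 3.1], [-0.76, 2.03], [0.27, 2.55], [-1.08, 4.22], [0.17, 2.65], [-2.57, 2.57]. Speed limits (rad/s): [2.79, 2.79, 3.14, 3.14, 3.14, 3.14].

INTERFACE

Orientations are given as a unit quaternion [x, y, z, w].
In Python, from station import env, kinematics, cams, sign_off, read_time, read_q, read_qvel, read_tau, read_tcp_pos, read_ee_rot, read_wrist_force, read_torque, read_opening, read_finger_force gives the robot as it stands. Calls block until the motion is done:
- env.move_to(position, orientation): joint-space move of the TCP to a pose.
- env.move_straight(position, frame=None, feed=0.15, contact_N=None): straight line of the TCP; frame=None keeps the orientation; feed is the mean speed in m/s. With contact_N (N) it stops when the force on the tool has changed by that much, and returns True; else False.
- env.move_j(angles): joint-space move.
- env.gripper_to(opening, strength=None): finger opening in m; strength is the grip in N (None keeps the last); returns when the fingers have stopped.
- env.hold(seconds).
- kinematics.solve_ik(position, orientation): joint angles nearest the present ones, or None.
- cams.camera(name): name is "scene" or "top" or "wrist"; returns the picture (420x560x3 uint8, red, green, blue); there is no depth.
- cams.camera_model(name): a dict with "fx", "fy", "cx", "cy" (pixels), "R" (3x3) and "t" (3): a world point X has camera coordinates R X + t; the wrist camera has in their place "tool_from_camera" (4x4, takes a point from camera to tool coordinates, whose origin is the TCP and whose axes are the flange's). Camera axes: x right, y down, z forward; pixel columns grow to the right and rows downward; lengths in m; the calibration is good to about 2 mm. A picture is of the moment at which its call begins: read the wrist's pose just before it. camera_model takes no time and is no camera call.
A pose or a line that the arm cannot do raises env.IKError and nothing moves.
- sign_off(): hands the job in; it is judged then, once.
Readings, each from a call of its own:
- read_time(): time.
- read_q(): joint angles.
- read_qvel(): joint speeds.
- read_tau(): joint torques, N m.
- read_tcp_pos(): TCP position.
- read_ee_rot(): TCP orientation.
- read_wrist_force(): force on the tool from outside, world axes, zero at the start.
- read_torque(): the same for the moment, N m.
- read_opening(): finger opening in m.
- read_finger_force(): force on a finger pad.
Only numpy, scipy, OpenCV 4.12 (cv2) and the standard library are available. Lean on these libraries where they do the work, as an engineer would, in place of code of your own. Each camera call takes 0.05 s, during which the arm holds its last target. There are 200 camera calls.

TASK

With its flap still shut, turn the jar carousel in the chiller exactly one place clockwise (seen from above) by the black handle on top, so that the green-capped jar clicks in under the blue flap, and let go of the handle. Then lift the flap by its steel bar until it stands open at 60 degrees from its shut, level position, and finish while still holding it there with the gripper so that a colleague can reach in; it springs shut if let go. Leave the carousel in its new place, and the two jars and the pot on the bench undisturbed.

Things in the scene. Friction and masses are not known exactly. Their poses are not given: they have to be found in the camera images.
- chiller: jar chiller fixed to the bench: box 250 (x) by 260 (y) by 121 mm high, white below, clear above, six jars on a carousel inside. Origin: centre of its underside, on the carousel's axis. Own x points from the flap side to the back, z up. The flap side (-x) faces the robot within about 0.35 rad; the flap covers a hatch in its top there.
- turret (a joint): carousel angle, rad, growing clockwise seen from above. 0 (within 0.04) at the start; click places every 1.047, the next clockwise at +1.047, which brings the green-capped jar under the flap. A detent (up to 0.2 N m, strongest a quarter of the way between two places) pulls it to the nearest click place when let go; no end stops.
- turret_grip (a point): on the carousel's vertical axis, 168 mm above the bench, in its handle: a black bar 60 mm long, 14 thick, from 150 to 180 mm above the bench, on a 24 mm steel stem; 29 mm free between bar and clear top. Turns with the carousel: own y along the bar, own x across it. At joint 0 the bar is turned 30 degrees anticlockwise from the chiller's y axis, at +1.047 30 degrees clockwise.
- flap (a joint): opening angle of the flap, rad: 0 shut and level, growing as it is lifted, 1.047 = 60 degrees, stop at 1.75. It springs shut from any angle: holding it takes about 2 to 4 N at the bar. The flap is a blue-framed clear panel 95 mm long from the hinge, 104 mm wide, 5 mm thick.
- flap_hinge (a point): middle of the flap's hinge line, which is parallel to the chiller's y; 34 mm from the carousel's axis towards the flap side, 124 mm above the bench. Does not move.
- flap_bar (a point): centre of the flap's round steel bar, 12 mm thick, parallel to the hinge and 145 mm from it; 124 mm above the bench when shut, 250 at 60 degrees. Two blue rods carry it 50 mm beyond the panel's edge and chiller's wall, free air below, 84 mm of bar free between them. Pinched from above, fingers closing across it, it can turn between the fingers while the tool stays upright.
- jar_red: loose bystander: milk jar with red cap, 62 mm across, 110 mm high, standing on the bench beside the chiller. Origin: centre of its underside.
- jar_green: loose bystander: milk jar with green cap, 58 mm across, 100 mm high, standing on the bench. Origin: centre of its underside.
- pot: loose bystander: white sample pot with orange cap, 62 mm across, 64 mm high, standing on the bench. Origin: centre of its underside.

How it is judged:
On the way, in this order (a step that is already met when the one before it is completed fails the run):
1. carousel clicked in one place clockwise, handle let go, flap still shut (value of joint turret between 0.9572 and 1.1372 rad and value of joint flap between -1 and 0.08 rad and contact force between the fingers and turret below 0.1 N), for 0.2 s.
2. flap lifted to 60 degrees (value of joint flap between 0.9172 and 1.1772 rad), for 0.2 s.
At the end, for the whole second after the job is handed in: The flap stands still at 60 degrees (within 7.5) carried by the robot's gripper or arm alone (contact of at least 0.8 N), the carousel is at its click place one clockwise from the start (within 5 degrees), and the jars and pot stand upright within 20 mm of where they began (all of step 2 and velocity of joint flap between -0.1 and 0.1 rad/s and contact force between any of the fingers, the arm and flap above 0.8 N and value of joint turret between 0.9572 and 1.1372 rad and contact force between each of jar_red, jar_green, pot and flap below 0.05 N and distance of each of jar_red, jar_green, pot from where it was at the start of the episode below 0.02 m and angle between each of jar_red, jar_green, pot's own z axis and vertical below 0.2 rad); the arm keeps its last pose, push and grip.
It fails at once if the flap is opened before the green-capped jar is under it (value of joint flap above 0.2 rad and not (value of joint turret between 0.8472 and 1.2472 rad)).
It fails at once if the carousel is turned the wrong way or on towards a further place (not (value of joint turret between -0.5 and 1.55 rad)).
It fails at once if a bystander is pushed or tipped (distance of jar_red from where it was at the start of the episode above 0.03 m or angle between jar_red's own z axis and vertical above 0.4 rad).
It fails at once if a bystander is pushed or tipped (distance of jar_green from where it was at the start of the episode above 0.03 m or angle between jar_green's own z axis and vertical above 0.4 rad).
It fails at once if a bystander is pushed or tipped (distance of pot from where it was at the start of the episode above 0.03 m or angle between pot's own z axis and vertical above 0.4 rad).
It also fails if it takes over 45 s, if anything falls off the work surface, if the arm or the gripper's body presses on something with over 40 N, if the wrist force passes 120 N, or if a joint passes its speed limit or range.

## Working session

There is one attempt and no reset: what is moved stays moved. The work goes in short steps, each a Python script; the robot and the scene stay as the last script left them, time stands still between calls to the robot, and variables do not carry over. Pictures are saved under pics/ and viewed, at most 10 in all, crops included, and the job is handed in when it is done.

```bash
mkdir -p pics; ls; python3 - <<'E'
from station import *
import cv2
for n in ("scene","top"):
    cv2.imwrite(f"pics/{n}0.png",cams.camera(n)[:,:,::-1]); print(n,cams.camera_model(n))
print(cams.camera_model("wrist"),read_time(),read_ee_rot(),env.grip_point_offset)
E
```

```text
pics
scene {'fx': 477.394071203989, 'fy': 477.394071203989, 'cx': 280.0025019218061, 'cy': 208.68962517156174, 'R': array([[ 0.77893997,  0.6267487 ,  0.02094259],
       [ 0.43120872, -0.51107228, -0.74354836],
       [-0.45531479,  0.58821016, -0.66835413]]), 't': array([-0.48822904, -0.11754022,  1.45697093])}
top {'fx': 406.81076438878137, 'fy': 406.81076438878137, 'cx': 272.5916854429215, 'cy': 211.46347228343882, 'R': array([[ 0.01654569, -0.99983007,  0.00812839],
       [-0.99252467, -0.01740685, -0.12079648],
       [ 0.12091745, -0.00606896, -0.99264401]]), 't': array([0.04060555, 0.58518319, 0.93739116])}
{'fx': 325.8356649695066, 'fy': 325.8356649695066, 'cx': 273.94752823770705, 'cy': 212.84757929075744, 'tool_from_camera': array([[-1.74071171e-04, -9.56074013e-01, -2.93125317e-01,
         7.30171723e-02],
       [ 9.99999985e-01, -1.73262081e-04, -2.87242191e-05,
        -3.59669600e-04],
       [-2.33250228e-05, -2.93125317e-01,  9.56074028e-01,
        -1.44217514e-01],
       [ 0.00000000e+00,  0.00000000e+00,  0.00000000e+00,
         1.00000000e+00]])} 0.1 [ 1.35478809e-01  9.90779734e-01 -9.77276268e-04 -2.36450849e-04] 0.0187
```

View pics/scene0.png

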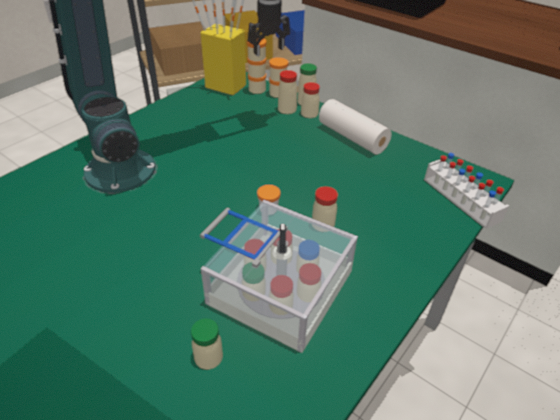

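View pics/top0.png

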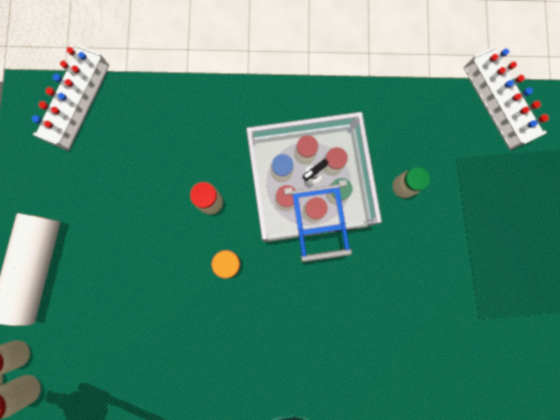

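The overview shows the chiller at top-view pixels around (315,175), the flap bar from (302,259) to (350,253), the red jar at (205,195), the pot at (225,264) and the green jar at (415,180). I'll enlarge this area.

```bash
python3 - <<'E'
import cv2
a=cv2.imread("pics/top0.png")[100:275,235:395]
cv2.imwrite("pics/top0c.png",cv2.resize(a,None,fx=3.4,fy=3.4,interpolation=cv2.INTER_CUBIC))
E
```

```text
(no output)
```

View pics/top0c.png

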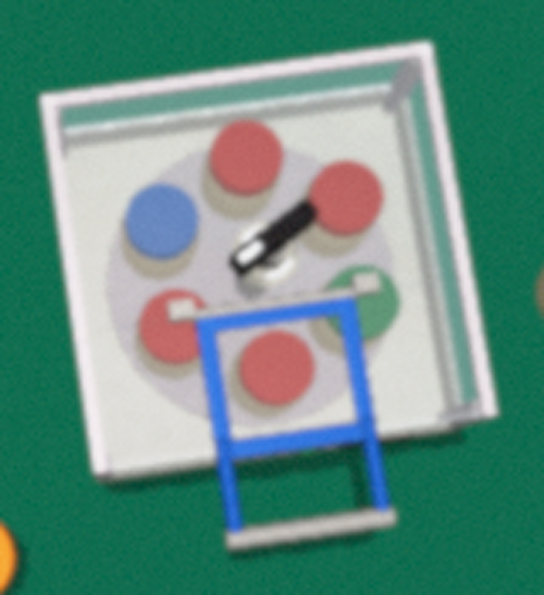

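```bash
cat > h.py <<'E'
import numpy as np
from station import *
def ray(n,uv,z):
    m=cams.camera_model(n); d=m["R"].T@np.array([(uv[0]-m["cx"])/m["fx"],(uv[1]-m["cy"])/m["fy"],1]); c=-m["R"].T@m["t"]
    return (c+d*(z-c[2])/d[2])
E
python3 - <<'E'
from h import *
from scipy.optimize import least_squares
f=lambda u,v:(u/3.4+235,v/3.4+100)
pts=[((40,95),.121,(.125,.13)),((432,42),.121,(.125,-.13)),((497,415),.121,(-.125,-.13)),((98,478),.121,(-.125,.13)),((312,529),.130,(-.179,0)),((275,237),.18,(0,0))]
W=np.array([ray("top",f(*p[0]),p[1])[:2] for p in pts]); L=np.array([p[2] for p in pts])
def r(p): 
    c,s=np.cos(p[2]),np.sin(p[2]); return (W-(p[:2]+L@np.array([[c,s],[-s,c]]))).ravel()
s=least_squares(r,[.5,-.1,0],loss='soft_l1',f_scale=.003); print(s.x); print(s.fun.reshape(-1,2)*1000); print(W[-2:])
a,b=ray("top",f(228,541),.124),ray("top",f(396,517),.124); print("bar",a,b)
a,b=ray("top",f(240,266),.18),ray("top",f(312,208),.18); print("handle",a,b,np.arctan2(*(a-b)[1::-1])) 
for n,uv,z in (("red",(204,195),.11),("green",(418,179),.1),("pot",(225,264),.064)): print(n,ray("top",uv,z))
E
```

```text
[ 0.65666043 -0.03732062  0.16384268]
[[ 2.0700579   0.55366279]
 [ 0.87784883 -1.23784268]
 [ 0.34408619  0.35100927]
 [-1.84844135 -1.56974734]
 [ 0.13884426  0.68461031]
 [-1.66103715  1.03045259]]
[[ 0.48019648 -0.06583281]
 [ 0.6549994  -0.03629016]]
bar [ 0.47188853 -0.0137039   0.124     ] [ 0.48871499 -0.11980986  0.124     ]
handle [ 0.63673187 -0.01519071  0.18      ] [ 0.67339195 -0.05872443  0.18      ] 2.270690592418061
red [0.60935776 0.20347316 0.11      ]
green [ 0.65616599 -0.27630644  0.1       ]
pot [0.45825386 0.15733602 0.064     ]
```

```bash
cat >> h.py <<'E'
def quat(a):  # tool down, closing line (tool y) at world angle a
    p=(np.pi/2-a)/2; return np.array([np.sin(p),np.cos(p),0,0])
YAW=.162; C=np.array([.656,-.0368])
def W(x,y,z): c,s=np.cos(YAW),np.sin(YAW); return np.array([C[0]+c*x-s*y,C[1]+s*x+c*y,z])
E
python3 - <<'E'
from h import *
import cv2
a=YAW+np.pi/6
env.move_to(W(0,0,.27),quat(a))
print(read_q(),read_time(),read_tcp_pos())
cv2.imwrite("pics/w1.png",cams.camera("wrist")[:,:,::-1])
env.move_straight(W(0,0,.15),feed=.1,contact_N=8)
print(read_tcp_pos(),read_wrist_force())
env.gripper_to(0.0,60)
print(read_opening(),read_finger_force(),read_wrist_force(),read_torque(),read_time())
E
```

```text
[-1.40658752e-01  3.28604091e-01  1.00938764e+00  2.96438300e-04
  1.80356251e+00 -8.27857010e-01] 2.7917 [ 0.65594854 -0.03561905  0.27009982]
[ 0.65656432 -0.03686933  0.15117599] [-0.31550364 -0.60138355  0.12883531]
0.01253495158688646 60.718528032302856 [ 5.21290516  3.55248586 -0.1813571 ] [ 0.24931314 -0.4418019  -0.0048584 ] 4.8417
```

View pics/w1.png

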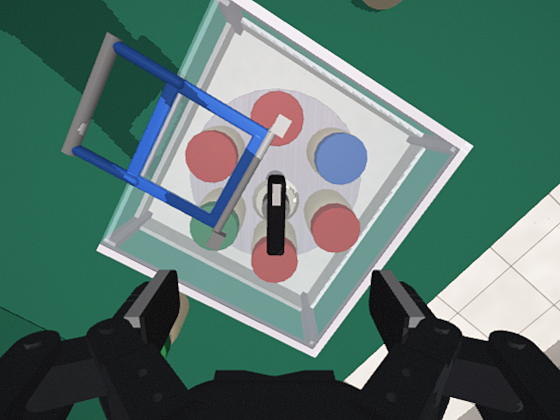

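The wrist view shows the handle bar upright in the image at column 276, centred between the fingers, and it is now gripped. Next I turn it clockwise.

```bash
python3 - <<'E'
from h import *
import cv2
q0=np.array(read_q())
for k in range(1,7):
    q=q0.copy(); q[5]+=1.047*k/6; env.move_j(q)
    print(k,read_q()[5]-q0[5],read_torque()[2],np.linalg.norm(read_wrist_force()),read_tcp_pos())
env.hold(.2); env.gripper_to(.085); env.hold(.4)
print(read_time(),read_finger_force(),read_wrist_force())
p=read_tcp_pos(); env.move_straight([p[0],p[1],.27],feed=.12)
cv2.imwrite("pics/w2.png",cams.camera("wrist")[:,:,::-1]); print(read_time())
E
```

```text
1 0.17087400518800355 0.16194389386258579 2.87169064159924 [ 0.65779484 -0.03540709  0.15059294]
2 0.3437986933236894 0.21382274810738697 4.060889371640068 [ 0.65799494 -0.03532879  0.15061763]
3 0.5198800218386521 -0.017654303170360267 5.0270665760090605 [ 0.65822477 -0.0352524   0.15062144]
4 0.6948657698452569 -0.18959934419427407 6.013749982305214 [ 0.65846344 -0.03521957  0.15061588]
5 0.8693612073747866 -0.15567406427322164 6.654522133274796 [ 0.65870251 -0.03524791  0.150595  ]
6 1.0433669673166475 -0.023992959127388337 7.768515716051245 [ 0.65893231 -0.03531236  0.15062803]
7.8833 0.0 [-0.2863495   0.37177915 -1.27867116]
9.075
```

View pics/w2.png

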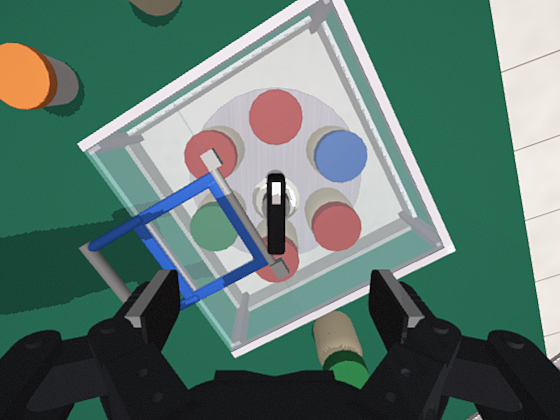

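The wrist view shows the handle still aligned at column 276 and the green cap under the flap at (215,222), so the carousel has clicked in. Now the flap bar.

```bash
python3 - <<'E'
from h import *
import cv2
env.gripper_to(.045)
env.move_to(W(-.179,0,.2),quat(YAW))
cv2.imwrite("pics/w3.png",cams.camera("wrist")[:,:,::-1])
print(env.move_straight(W(-.179,0,.106),feed=.08,contact_N=6),read_tcp_pos())
env.gripper_to(0,30)
print(read_opening(),read_finger_force(),read_wrist_force(),read_tcp_pos(),read_time())
E
```

```text
False [ 0.47987433 -0.0658207   0.10675492]
0.010710716708482533 29.19804722070694 [ 6.22568796  0.57539394 -0.76438251] [ 0.48178008 -0.06540817  0.10692982] 12.1167
```

View pics/w3.png

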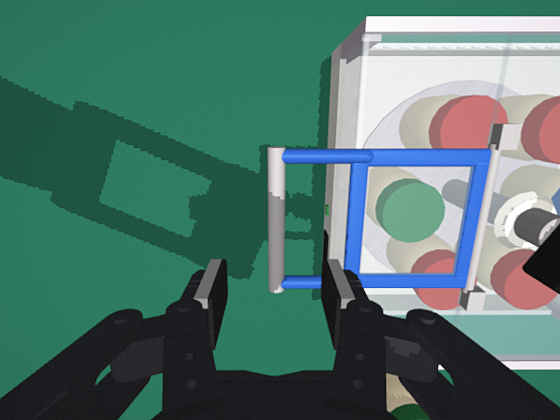

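The bar is vertical in the image at column 277, between the fingers, and it is gripped at 10.7 mm. Now I lift it along the arc.

```bash
python3 - <<'E'
from h import *
import cv2
for t in np.radians(np.arange(6,61,6)):
    env.move_straight(W(-.033-.145*np.cos(t),0,.105+.145*np.sin(t)),feed=.08)
    print(round(np.degrees(t)),read_tcp_pos(),read_wrist_force(),read_opening())
env.hold(.5)
p=np.array(read_tcp_pos())
print("angle",np.degrees(np.arcsin((p[2]+.0187-.1255)/.145)),read_finger_force(),read_time(),read_tcp_pos())
cv2.imwrite("pics/s4.png",cv2.resize(cams.camera("scene")[150:390,160:400,::-1],None,fx=2.5,fy=2.5))
E
```

```text
6 [ 0.48224389 -0.06530878  0.12017987] [ 5.36758312  0.88450975 -3.60754892] 0.010348648996480456
12 [ 0.48418332 -0.06500459  0.13461895] [ 5.41441764  0.23434612 -3.91233934] 0.010836132100587282
18 [ 0.48738722 -0.06444555  0.14878898] [ 4.91981874  0.13089983 -5.61448303] 0.010757269034352696
24 [ 0.49202575 -0.06365045  0.16287523] [ 2.90484244 -0.99247929 -4.41856289] 0.01103510907374578
30 [ 0.49848083 -0.06260828  0.17741355] [-1.59182291 -1.33112393 -2.21761905] 0.010985163123979097
36 [ 0.50594193 -0.06143453  0.19054548] [-5.93525043 -2.71928371  0.09729389] 0.010432858326666874
42 [ 0.51472239 -0.06000664  0.20296449] [-8.37264021 -2.05767145  3.1336063 ] 0.010597795359564415
48 [ 0.52503662 -0.05832921  0.21485003] [-11.45658142  -3.57588879   6.76925245] 0.010393234054544998
54 [ 0.53665901 -0.05647837  0.2256844 ] [-13.12013479  -2.19736039  10.36321833] 0.010739348812554684
60 [ 0.54988374 -0.05430138  0.23470398] [-10.7114726   -1.39644048  11.03161259] 0.011282922133506222
angle 61.75939693380786 30.28392881155014 16.0167 [ 0.54963141 -0.05432251  0.23454041]
```

View pics/s4.png

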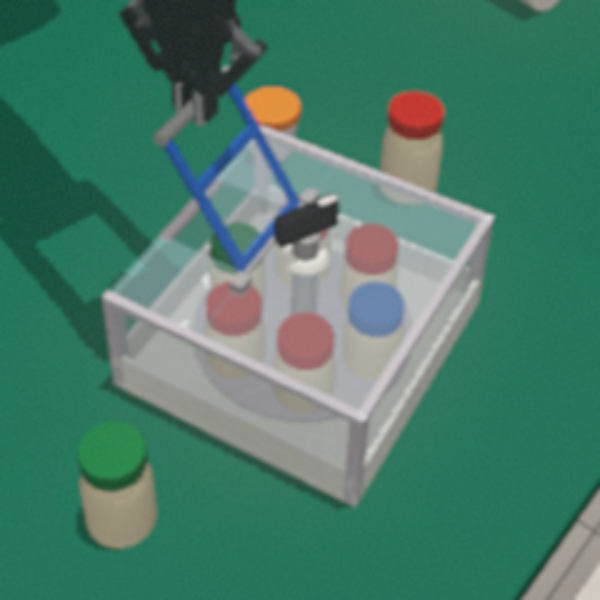

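The view shows the flap raised about 60° with its bar in the gripper, the green cap at (235,245) below it, and the bystanders still in place. Two readings of the angle agree, 59 to 62°.

```bash
python3 -c "
from station import *
print(sign_off())"
```

```text
the job is handed in; nothing more can be done
None
```

I turned the carousel one place clockwise so the green-capped jar sits under the flap, and handed the job in with the gripper holding the flap at about 60° (estimated from the arm's position); the jars and pot look undisturbed, and no verdict came back.

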